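Catch the propped lid of the exposure unit and lower it shut

TASK

A circuit board with its artwork film lies on the glass of the ultraviolet exposure unit, whose lid is held open by a prop stay. Using only the fingertips and the outside of the fingers, push the stay over to the left so that it folds into its groove, catch the falling lid on a finger held close under it and let it down gently until it is shut, with no slam and without the board shifting; then take the finger away and press the start button. Nothing is to be pinched or lifted, and the loose things around are to be left alone.

Things in the scene. Friction and masses are not known exactly. Their poses are not given: they have to be found in the camera images.
- exposer: Grey bench-top ultraviolet exposure unit, fixed. Origin under the middle of the lid's width, 3 mm above the bench; x to its back, y to its left, z up. Case: x -80 (front face) to 105 mm, y -212 to 130 mm, top at z = 88 mm. The strip right of the lid (y below -125 mm) is the control deck with the start button and, behind it, a black timer dial (38 mm wide, 22 mm high, not used).
- glass_mid (a point): Middle of the glass plate (120 x 180 mm) on which the board lies, in a well 12 mm deep in the case's top, under the lid. In front of the well, 11 mm away, runs the groove (18 mm wide, 16 mm deep, along y) into which the stay folds.
- lid (a joint): Angle of the lid about its hinge at the unit's back, rad: 0 shut, grows as it opens; about 0.79 (45 degrees) at the start, resting on the stay. It weighs 0.3 to 0.45 kg, so the lip takes about 2 N to hold. The hinge does not hold it: unsupported it falls shut in about a quarter of a second.
- lid_hinge (a point): Middle of the lid's hinge line, which runs along the unit's y axis (at x = 90, z = 90 mm in the unit's frame). The lid's flat underside lies in a plane through this line.
- lid_lip (a point): Middle of the lid's lower front edge, 195 mm from the hinge line. Lid 240 mm wide; a 20 mm thick shell to 168 mm from the hinge, then a flat lip 5 mm thick. Underside flat but for a foam pad 9 mm thick, 18 to 135 mm from the hinge, 174 mm wide. Shut, the lip stands 25 mm out in front of the case, 93 mm above the bench, so a finger under it is not trapped.
- stay (a joint): Angle of the prop stay, rad: 0 standing under the lid (start), 1.64 folded to the left, flat in its groove. Steel rod 6 mm thick, 134 mm long, turning freely about its foot in a plane that holds the unit's y axis and leans back 0.19 rad from vertical. Pushed left by some 40 to 70 mm near its top (under 2 N) it slips from under the lid and falls over by itself.
- stay_tip (a point): Centre of the stay's rubber tip (10 mm ball). At the start it touches the lid's underside 178 mm from the hinge line, 54 mm right of the lid's middle; the lid reaches 66 mm further to the right, so a finger fits under it beside the stay.
- stay_foot (a point): Foot (pivot) of the stay, in the groove in the case's front rim, 45 mm to the right of the lid's middle.
- start_key (a joint): Travel of the start button, m: 0 released, 0.004 fully pressed (4 N); it springs back.
- start_key_top (a point): Centre of the start button's top face: a flat round grey plastic button 22 mm wide, standing in a black collar 38 mm wide on the control deck, 49 mm to the right of the lid's side edge; its top is 20 mm above the case's top. It is pressed straight down.
- board: Loose copper board 80 x 110 x 3 mm with a dark film on top, lying on the glass under the lid; origin at the centre of its underside.
- ssd_25: Loose flat dark grey solid-state drive, 70 x 100 x 10 mm, lying in front of the unit; a bystander.
- pen_1: Loose white marker pen with a black cap, 135 mm long, lying to the left of the unit; a bystander.
- tape_1: Loose roll of black tape, 58 mm across, 19 mm high, to the left of the unit; a bystander.
- ram_stick_0: Loose memory module, 133 x 32 mm, flat, to the left of the unit; a bystander.

How it is judged (in metres and radians):
On the way, in this order (a step that is already met when the one before it is completed fails the run):
1. the stay is pushed away and the lid, caught half open, rests on the finger (value of joint stay above 0.5 rad and value of joint lid above 0.15 rad and contact force between the fingers and lid above 0.2 N), for 0.2 s.
2. the lid lies shut and the finger is off it (value of joint lid below 0.02 rad and value of joint stay above 1.45 rad and contact force between the fingers and lid below 0.05 N), for 0.2 s.
3. the start button is pressed (value of joint start_key above 0.003 m), for 0.05 s.
At the end, for the whole second after the job is handed in: the lid is shut (within 0.02 rad), the stay lies folded in its groove (over 1.45 rad), the board is within 6 mm of where it lay, and the start button has been pressed (3 mm or more) after the lid was shut and is released again (value of joint lid below 0.02 rad and value of joint stay above 1.45 rad and value of joint start_key below 0.001 m and distance of board from where it was at the start of the episode below 0.006 m); the robot touches nothing.
It fails at once if the lid slams: it closes faster than 1.5 rad/s (about 0.3 m/s at the lip) in the last 0.1 rad (20 mm at the lip) (value of joint lid below 0.1 rad and velocity of joint lid below -1.5 rad/s).
It fails at once if the lid is lifted: opened by more than 0.12 rad beyond its propped angle (value of joint lid above 0.91 rad).
It fails at once if the lid or the stay is pinched or forced (over 18 N on the lid or 12 N on the stay from the fingers) (contact force between the fingers and lid above 18 N or contact force between the fingers and stay above 12 N).
It fails at once if the board shifts on the glass by more than 6 mm (distance of board from where it was at the start of the episode above 0.006 m).
It fails at once if a loose bystander is pushed away or lifted (over 30 mm) (distance of any of ssd_25, pen_1, tape_1, ram_stick_0 from where it was at the start of the episode above 0.03 m).
It also fails if it takes over 51 s, if anything falls off the work surface, if the arm or the gripper's body presses on something with over 40 N, if the wrist force passes 120 N, or if a joint passes its speed limit or range.

ROBOT

A 7-joint arm with a two-finger parallel gripper is mounted at the origin on a cart in front of the work surface, level with it; the furniture and walls round the work are solid. World frame = base frame: x ahead of the robot, y to its left, z up, the work surface at z = 0. Lengths are in mm, angles in degrees, forces in N, time in s.
With the tool pointing down it reaches from about 400 to 750 mm from the base axis. Payload 19.5 kg.
Tool frame: the origin (TCP) lies on the centre line of the jaws, within the pads' length; the fingertips stand 25 mm ahead of it and the grasp point (between the pads) lies 6 mm ahead of it; z points along the fingers, y is the direction in which the jaws open and shut (so a half turn about z gives the same grasp; the last joint's range is limited). The gripper opens to 85 mm and grips with 20 to 120 N. Pads are 22 mm wide; open, the fingers measure 114 mm over their backs; the gripper's body (76 mm by 85 mm) begins 54 mm behind the grasp point. The pads swing forward as they close: fully open they stand 13 mm farther back than shut.
Start: joints at [63.501, 40.479, -1.581, 85.061, 1.261, 54.483, -4.326], TCP at [234.873, -524.817, 256.268] pointing down, gripper open.
Joint ranges: [-155.06, 155.06], [-18.47, 123.98], [-90, 86.84], [0, 140.48], [-83.41, 263.41], [0, 116], [-161.91, 161.91]. Speed limits (degrees/s): [108.29, 108.29, 147.25, 147.25, 172.46, 172.46, 172.46].

INTERFACE

Orientations are given as a 3x3 rotation matrix whose columns are the frame's x, y, z axes.
In Python, from plant import ctrl, read_camera, get_calibration, ticket gives the robot as it stands.
- The arm moves only by the tool apply_moves, never from a script. Its argument "moves" is a list of rows, each a list of 3 entries, a list of its own where there are three numbers: the shift along the tool's x, y, z in units of 0.5 m (1.0 is 0.5 m), then the turn, a rotation vector about the tool's x, y, z in units of pi/2 rad (1.0 is pi/2 rad), then the finger opening in mm, from 0 to 85.4. A call has 1 to 5 rows; each row is the pose to reach, as a shift and turn from the pose measured when the call began, along the tool's axes at that moment; what a row does not reach only later rows make up. A row lasts 1/8 s, in which the tool goes at most 62.5 mm and 10.7 degrees, less where a joint would pass 70% of its speed; a pose out of reach is approached as far as the arm can. A call with a number of a shift or a turn outside -1 to 1 is refused whole. A call with a gripper value outside its range is refused whole. The fingers move at their own pace and stop on an object; "newtons" is the grip in N (left out, the last holds). Time passes only in rows, so rows that repeat a pose let the fingers close. It gives the time, the measured TCP pose, the force and the opening at its end, in the units of the state.
- ctrl.get_state(): the state, without advancing time (a new reading comes with each control period).
- read_camera(name): name is "scene" or "top" or "wrist"; returns (picture, depth): 400x640x3 uint8, blue, green, red; 400x640 float32, mm along the optical axis (not along the pixel's ray), 0 where there is no reading.
- get_calibration(name): a dict with "vfov" (degrees; the focal length in pixels is half the picture's height over the tangent of half this angle, whatever the lens; pixels are square), "cx", "cy" (the principal point, pixels), "view" (4x4, takes a point from world to camera coordinates); the wrist camera has in their place "tool_from_camera" (4x4, takes a point from camera to tool coordinates, whose origin is the TCP and whose axes are the flange's). Camera axes: x right, y up, looking along -z (the intrinsics and any distortion apply to the point x, -y, -z); pixel columns grow to the right and rows downward; lengths in mm; the calibration is good to about 2 mm. The wrist camera is an equidistant fisheye: a pixel r from the principal point sees the ray r / f radians off the axis. A picture is of the moment at which its call begins: read the wrist's pose just before it. get_calibration takes no time and is no camera call.
- ticket.finish_job(): hands the job in, once; it reports no verdict.
The state is a dict: "time_s": time; "qpos": joint angles; "joint_vel": joint speeds; "effort": joint torques, N m; "position": TCP position; "tool_rot": TCP orientation; "ft_force": force on the tool from outside, world axes, zero at the start; "moment": the same for the moment, N m; "finger_gap": finger opening in mm.
Only numpy, scipy, OpenCV 4.12 (cv2) and the standard library are available. Lean on these libraries where they do the work, as an engineer would, in place of code of your own. Each camera call takes 0.05 s, during which the arm holds its last target. There are 200 camera calls.

## Working session

There is one attempt and no reset: what is moved stays moved. The work goes in short steps, Python scripts to look and compute and a tool call to move; the robot and the scene stay as the last step left them, time stands still between calls to the robot, and variables do not carry over. Pictures are saved under pics/ and viewed, about 8 in all and at most 12, crops included, and the job is handed in when it is done.

Besides the shell and the picture viewer there is one more tool, called as name(argument=value, ...) on one line, values as JSON. apply_moves: Moves the arm, as the interface text tells. Shifts and turns lie within -1 to 1; 1 stands for 0.5 m of shift or pi/2 rad of turn. Its arguments: {"type":"object","properties":{"moves":{"type":"array","items":{"type":"array"}},"newtons":{"type":"number"}},"required":["moves"]}

```bash
ls; mkdir -p pics; python3 - <<'E'
from plant import ctrl, read_camera, get_calibration
import cv2, numpy as np
s=ctrl.get_state()
for k in s: print(k,np.round(s[k],3).tolist())
for n in("scene","top"):
    im,d=read_camera(n); cv2.imwrite(f"pics/{n}0.png",im); np.save(f"pics/{n}0.npy",d)
    c=get_calibration(n); print(n,{k:(np.round(v,4).tolist()) for k,v in c.items()})
print(get_calibration("wrist"))
E
```

```text
pics
time_s 0.0
qpos [63.503, 40.512, -1.583, 85.083, 1.262, 54.482, -4.327]
joint_vel [-0.006, -0.01, 0.017, 0.003, -0.033, 0.039, 0.152]
effort [-0.003, -88.323, 1.234, -23.617, 0.017, 0.007, 0.0]
position [234.771, -524.646, 255.851]
tool_rot [[0.913, 0.408, -0.0], [0.408, -0.913, 0.001], [-0.0, -0.001, -1.0]]
ft_force [0.668, 0.239, 1.392]
moment [-0.005, 0.03, 0.055]
finger_gap 85.397
scene {'vfov': 44.429, 'cx': 325.0345, 'cy': 195.2044, 'view': [[-0.2983, -0.9544, -0.0112, 249.3259], [0.394, -0.1339, 0.9093, -320.3201], [-0.8694, 0.2668, 0.416, -951.6808], [0.0, 0.0, 0.0, 1.0]]}
top {'vfov': 48.5433, 'cx': 314.9114, 'cy': 207.2565, 'view': [[0.0331, -0.9994, 0.0069, 75.9956], [0.9786, 0.0339, 0.203, -565.9204], [-0.2031, 0.0001, 0.9792, -1172.4667], [0.0, 0.0, 0.0, 1.0]]}
{'vfov': 65.70646984690485, 'cx': 323.692600113442, 'cy': 199.13491140898938, 'tool_from_camera': array([[-4.90293301e-04,  9.55242969e-01,  2.95821957e-01,
         7.54874424e+01],
       [ 9.99999478e-01,  2.03291970e-04,  1.00093929e-03,
        -4.10454838e-02],
       [ 8.96001992e-04,  2.95822294e-01, -9.55242570e-01,
        -1.18553752e+02],
       [ 0.00000000e+00,  0.00000000e+00,  0.00000000e+00,
         1.00000000e+00]])}
```

View pics/scene0.png

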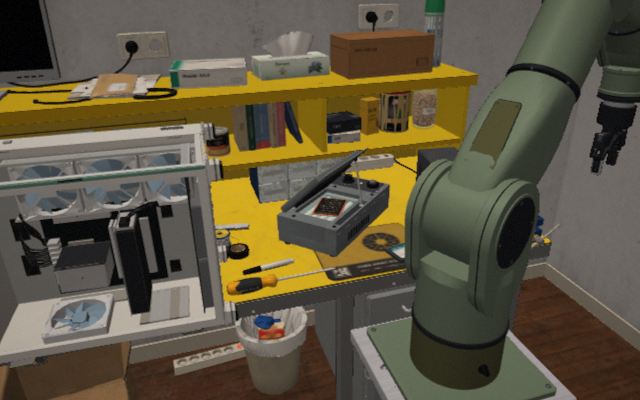

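View pics/top0.png

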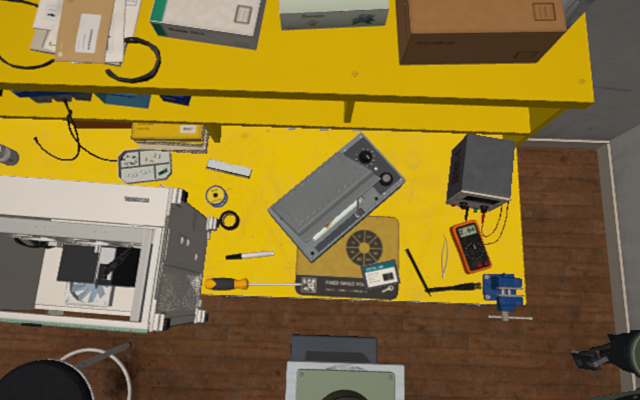

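The scene view shows the unit at about (335,210) with its lid propped. In the top view the case runs from (270,210) to (405,170), with the dial at (366,157) and the button at (385,180), so the unit is yawed about +38°. Next I'll fit it with depth.

```bash
cat > h.py <<'E'
import numpy as np, cv2
from plant import ctrl, read_camera, get_calibration
def fpx(c): return 200/np.tan(np.radians(c["vfov"])/2)
def cloud(n,d):
    c=get_calibration(n); f=fpx(c); v,u=np.mgrid[:400,:640]
    P=np.stack([(u-c["cx"])/f*d,-(v-c["cy"])/f*d,-d],-1)
    V=c["view"]; return (P-V[:3,3])@V[:3,:3]
def proj(n,p):
    c=get_calibration(n); f=fpx(c); q=np.atleast_2d(p)@c["view"][:3,:3].T+c["view"][:3,3]
    return np.stack([c["cx"]+f*q[:,0]/-q[:,2], c["cy"]-f*q[:,1]/-q[:,2]],-1)
E
python3 - <<'E'
from h import *
im=cv2.imread("pics/top0.png"); d=np.load("pics/top0.npy"); P=cloud("top",d)
for u,v in [(385,180),(366,157),(398,166),(360,140),(300,205),(330,180),(345,150),(312,255),(380,205),(420,160),(240,220)]: print((u,v),P[v,u].round(1), im[v,u])
cr=cv2.resize(im[120:280,250:420],None,fx=4.4,fy=3.75*4.4/3.75*0.85,interpolation=cv2.INTER_CUBIC) if 0 else cv2.resize(im[125:270,255:420],None,fx=4,fy=4,interpolation=cv2.INTER_CUBIC)
i2=cv2.imread("pics/scene0.png"); c2=cv2.resize(i2[140:260,270:400],None,fx=4,fy=4,interpolation=cv2.INTER_CUBIC)
cv2.imwrite("pics/c1.png",cr); cv2.imwrite("pics/c2.png",c2)
E
```

```text
(385, 180) [633.8 -91.  109.2] [121 122 130]
(366, 157) [695.8 -38.9 112. ] [38 39 42]
(398, 166) [ 708.8 -147.4   -1. ] [ 28 182 221]
(360, 140) [751.4 -24.   92. ] [70 69 68]
(300, 205) [543.6 132.7 173.1] [109 111 109]
(330, 180) [611.6  59.1 171.3] [108 111 109]
(345, 150) [720.7  17.2  92.1] [150 154 156]
(312, 255) [427.4  98.5  89.6] [97 99 94]
(380, 205) [ 5.883e+02 -9.420e+01 -1.000e-01] [ 23 172 211]
(420, 160) [ 730.4 -213.6   -3. ] [ 39 177 217]
(240, 220) [530.  309.9   0. ] [ 41 156 189]
```

View pics/c1.png

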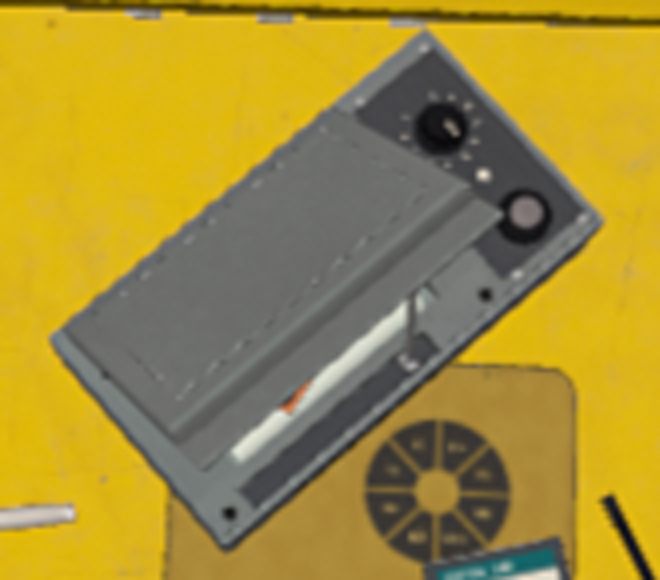

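View pics/c2.png

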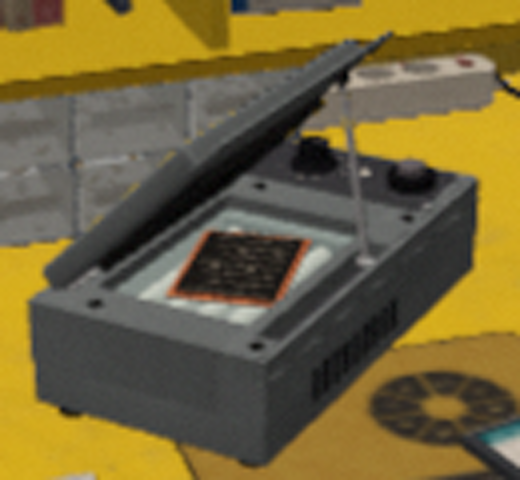

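The crops show the case corners in c1 at back right (427,33), front right (600,220), front left (228,548) and back left (55,340). The button is at (526,211), the dial at (442,127), and the stay stands from its foot at (410,360) up to (413,292).

```bash
cat >> h.py <<'E'
def ray(n,uv,z):
    c=get_calibration(n); f=fpx(c); V=c["view"]; R=V[:3,:3]; o=-R.T@V[:3,3]
    dd=R.T@np.array([(uv[0]-c["cx"])/f,-(uv[1]-c["cy"])/f,-1]); return o+dd*(z-o[2])/dd[2]
E
python3 - <<'E'
from h import *
px=lambda a:np.array([255+(a[0]+.5)/4-.5,125+(a[1]+.5)/4-.5])
W=np.array([ray("top",px(a),91)[:2] for a in [(427,33),(600,220),(228,548),(55,340)]])
U=np.array([(105,-212),(-80,-212),(-80,130),(105,130.)])
H=(U-U.mean(0)).T@(W-W.mean(0)); th=np.arctan2(H[0,1]-H[1,0],H[0,0]+H[1,1])
R=np.array([[np.cos(th),-np.sin(th)],[np.sin(th),np.cos(th)]]); o=W.mean(0)-R@U.mean(0)
print("yaw",np.degrees(th),"o",o); print((W-(U@R.T+o)).round(1))
# refine w/ depth: case top points
d=np.load("pics/top0.npy");P=cloud("top",d).reshape(-1,3)
u=(P[:,:2]-o)@R
t=(abs(P[:,2]-91)<4)&(abs(u[:,0])<150)&(abs(u[:,1])<250)
print("top ext",np.percentile(u[t],[.5,99.5],axis=0).round(1),"z",np.median(P[t,2]))
rct=cv2.minAreaRect(u[t].astype(np.float32)); print(rct)
b=(abs(P[:,2]-109)<3)&(abs(u[:,0])<100)&(abs(u[:,1]+169)<30); print("btn",b.sum(),u[b].mean(0),P[b].mean(0))
l=(P[:,2]>150)&(abs(u[:,0])<150)&(abs(u[:,1])<250); print("lid hi",np.percentile(u[l],[1,99],axis=0).round(1),P[l,2].max())
f=lambda a,z:(ray("top",px(a),z)[:2]-o)@R
print("foot",f((410,360),84),"btn px",f((526,211),111))
d=np.load("pics/scene0.npy");P=cloud("scene",d).reshape(-1,3);u=(P[:,:2]-o)@R
t=(abs(P[:,2]-91)<4)&(abs(u[:,0])<150)&(abs(u[:,1])<250)
print("scene ext",np.percentile(u[t],[.5,99.5],axis=0).round(1),np.median(P[t,2]))
s=(P[:,2]>110)&(P[:,2]<200)&(abs(u[:,1]+50)<12)&(u[:,0]<-20)&(u[:,0]>-75); print("stay",s.sum(),np.c_[u[s],P[s,2]].round(0)[::6])
E
```

```text
yaw 42.73621074528847 o [555.46866041  57.53970974]
[[-3.5 -0.8]
 [ 1.2  4.8]
 [ 1.4  0.2]
 [ 0.9 -4.2]]
top ext [[ -77.4 -211.3]
 [ 105.9  130. ]] z 90.91053892569576
((14.973243713378906, -40.86759948730469), (343.00372314453125, 185.59251403808594), 89.83441925048828)
btn 73 [  -3.1246774  -166.98774434] [666.49551974 -67.23090729 109.54467539]
lid hi [[ -43.3 -248.3]
 [ 148.2  116.6]] 389.6348890407893
foot [-62.92243769 -47.04993549] btn px [ -40.05582005 -168.96382125]
scene ext [[ -77.5 -212.4]
 [ 104.4  131.6]] 89.38463417130589
stay 66 [[-38. -53. 196.]
 [-39. -52. 188.]
 [-42. -52. 183.]
 [-44. -48. 175.]
 [-44. -48. 166.]
 [-50. -49. 161.]
 [-48. -54. 150.]
 [-48. -54. 141.]
 [-50. -51. 133.]
 [-54. -43. 128.]
 [-52. -48. 116.]]
```

```bash
cat >> h.py <<'E'
from scipy.spatial.transform import Rotation as Ro
TH=np.radians(42.7); O=np.array([556.5,58.5]); RU=np.array([[np.cos(TH),-np.sin(TH)],[np.sin(TH),np.cos(TH)]])
def rot(psi,tilt):
    p,a=np.radians([psi,tilt]); z=np.array([np.cos(a)*np.cos(p),np.cos(a)*np.sin(p),-np.sin(a)]); y=np.array([np.sin(p),-np.cos(p),0])
    return np.stack([np.cross(y,z),y,z],1)
def st():
    s=ctrl.get_state(); R=np.array(s["tool_rot"]); p=np.array(s["position"])
    tip=p+25*R[:,2]; z=R[:,2]
    print("t",round(s["time_s"],2),"TCPunit",np.r_[(p[:2]-O)@RU,p[2]].round(1),"tipunit",np.r_[(tip[:2]-O)@RU,tip[2]].round(1),
      "psi %.1f tilt %.1f"%(np.degrees(np.arctan2(z[1],z[0])),-np.degrees(np.arcsin(z[2]))),"F",np.round(s["ft_force"],2),"gap",round(s["finger_gap"],1),"q",np.round(s["qpos"],0))
    return p,R
def go(tip,psi,tilt):
    """tip target: unit x,y and world z; prints tool-frame shift, turn in move units"""
    p,R=st(); Rt=rot(psi,tilt); t=np.r_[O+RU@np.array(tip[:2]),tip[2]]-25*Rt[:,2]
    print("shift",(R.T@(t-p)/500).round(4).tolist(),"turn",(Ro.from_matrix(R.T@Rt).as_rotvec()/(np.pi/2)).round(4).tolist())
E
python3 -c "
from h import *
go((-120,-95,240),42.7,40)"
```

```text
t 0.1 TCPunit [-631.9 -210.4  255.9] tipunit [-631.9 -210.4  230.9] psi 113.3 tilt 89.9 F [ 0.51 -0.07 -0.28] gap 85.4 q [64. 41. -2. 85.  1. 54. -4.]
shift [0.8605, -0.5329, 0.0001] turn [0.0895, 0.5504, -0.1935]
```

apply_moves(moves=[[[0.86,-0.533,0],[0.0895,0.5504,-0.1935],0],[[0.86,-0.533,0],[0.0895,0.5504,-0.1935],0],[[0.86,-0.533,0],[0.0895,0.5504,-0.1935],0],[[0.86,-0.533,0],[0.0895,0.5504,-0.1935],0],[[0.86,-0.533,0],[0.0895,0.5504,-0.1935],0]], newtons=20)

```text
time_s: 0.72
position: [410.5, -264.9, 256.8]
tool_rot: [[0.469, 0.678, 0.566], [0.435, -0.735, 0.521], [0.769, 0.002, -0.64]]
ft_force: [2.6, -0.3, -2.2]
finger_gap: 0.3
```

```bash
python3 -c "
from h import *
go((-120,-95,240),42.7,40)"
```

```text
t 0.72 TCPunit [-326.7 -138.7  256.8] tipunit [-307.4 -138.7  240.8] psi 42.6 tilt 39.8 F [ 2.63 -0.28 -2.23] gap 0.3 q [ 79.  48. -45. 110. -34.  35.  27.]
shift [0.2389, -0.0873, 0.2891] turn [0.0006, -0.0026, 0.0009]
```

apply_moves(moves=[[[0.239,-0.087,0.289],[0,0,0],0],[[0.239,-0.087,0.289],[0,0,0],0],[[0.239,-0.087,0.289],[0,0,0],0],[[0.239,-0.087,0.289],[0,0,0],0]])

```text
time_s: 1.23
position: [519.7, -102.0, 256.5]
tool_rot: [[0.466, 0.682, 0.563], [0.436, -0.731, 0.525], [0.77, 0.001, -0.639]]
ft_force: [0.0, -0.5, -0.6]
finger_gap: -0.1
```

```bash
python3 - <<'E'
from h import *
go((-60,-85,200),42.7,40)
im,d=read_camera("wrist"); cv2.imwrite("pics/w1.png",im); np.save("pics/w1.npy",d)
E
```

```text
t 1.23 TCPunit [-135.9  -93.   256.5] tipunit [-116.7  -92.9  240.5] psi 43.0 tilt 39.7 F [ 0.04 -0.49 -0.63] gap -0.1 q [ 61.  50. -57. 118. -47.   8.  24.]
shift [0.0104, -0.0155, 0.1391] turn [-0.0023, -0.0035, 0.0027]
```

View pics/w1.png

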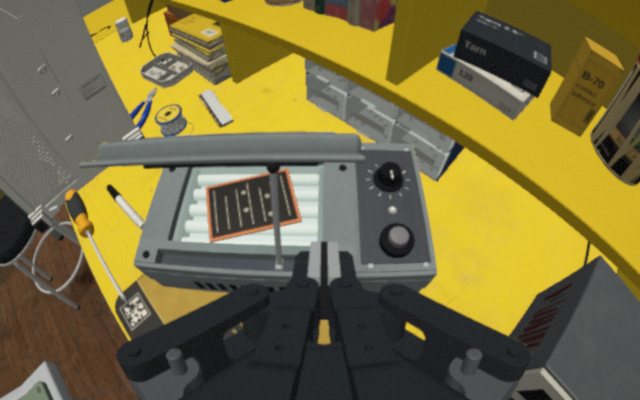

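The wrist view shows the stay from (275,168) to (279,265), the closed fingertips at (322,245) to its right, the lid lip at y≈160, and the button at (397,238). I'll measure these from the wrist depth.

```bash
cat >> h.py <<'E'
def wcloud(d,p,R):
    c=get_calibration("wrist"); f=fpx(c); v,u=np.mgrid[:400,:640]; x=u-c["cx"]; y=v-c["cy"]; r=np.hypot(x,y)+1e-9; a=r/f; t=np.tan(a)
    P=np.stack([x/r*t*d,-y/r*t*d,-d],-1); T=c["tool_from_camera"]; P=P@T[:3,:3].T+T[:3,3]; W=P@R.T+p
    return np.concatenate([(W[...,:2]-O)@RU,W[...,2:]],-1)
E
python3 - <<'E'
from h import *
p,R=st(); U=wcloud(np.load("pics/w1.npy"),p,R)
for n,(u,v) in dict(btn=(397,232),lipR=(340,157),lipmid=(240,160),lipL=(110,162),s1=(275,185),s2=(276,205),s3=(277,225),s4=(278,245),foot=(279,262),deckR=(420,255),topL=(155,240),fr=(225,275),tipfing=(322,248),tipL=(312,246),tipR=(334,246),board=(253,205)).items(): print(n,U[v,u].round(1))
t=(abs(U[...,2]-91)<4)&(abs(U[...,0])<150)&(abs(U[...,1]+40)<200); print(np.percentile(U[t],[1,99],axis=0).round(1))
m=(U[...,2]>120)&(U[...,2]<205)&(abs(U[...,1]+50)<14)&(U[...,0]>-75)&(U[...,0]<-20); q=U[m]; print(m.sum())
for z in range(120,205,15):
    k=abs(q[:,2]-z)<7; print(z,k.sum(),np.median(q[k],axis=0).round(1) if k.any() else'')
E
```

```text
t 1.27 TCPunit [-137.2  -93.9  256.2] tipunit [-118.   -93.9  240.2] psi 42.8 tilt 39.7 F [-0.34  0.63  0.55] gap -0.0 q [ 61.  50. -57. 118. -47.   8.  24.]
btn [ -38.5 -168.4  113. ]
lipR [ -44.  -104.3  234. ]
lipmid [-44.3 -35.9 232.1]
lipL [-41.9  78.5 233.2]
s1 [-42.8 -56.4 200.3]
s2 [-47.6 -54.9 179.2]
s3 [-52.6 -52.9 154.4]
s4 [-58.2 -50.3 124.6]
foot [-63.7 -47.7  94.2]
deckR [ -56.5 -196.3   93.1]
topL [-43.  104.6  92.1]
fr [-77.   11.7  84.4]
tipfing [-119.9  -92.9  257. ]
tipL [-118.4  -88.1  256. ]
tipR [-118.2  -98.6  255.6]
board [12.  -9.3 83.4]
[[ -78.  -212.8   87.9]
 [ 102.2  125.6   94.2]]
460
120 31 [-57.4 -49.9 123.1]
135 53 [-55.6 -50.1 135.3]
150 68 [-52.6 -51.7 150.1]
165 73 [-49.7 -52.5 165.4]
180 88 [-46.8 -54.3 180.5]
195 90 [-43.7 -55.2 195.4]
```

```bash
python3 -c "
from h import *
go((-30,-82,184),42.7,41)"
```

```text
t 1.27 TCPunit [-137.2  -93.9  256.2] tipunit [-118.   -93.9  240.2] psi 42.8 tilt 39.7 F [-0.34  0.63  0.55] gap -0.0 q [ 61.  50. -57. 118. -47.   8.  24.]
shift [0.0272, -0.0233, 0.2072] turn [-0.0013, -0.0142, 0.002]
```

apply_moves(moves=[[[0.009,-0.022,0.05],[0,-0.014,0],0],[[0.014,-0.023,0.1],[0,-0.014,0],0],[[0.02,-0.023,0.15],[0,-0.014,0],0],[[0.027,-0.023,0.2],[0,-0.014,0],0],[[0.027,-0.023,0.207],[0,-0.014,0],0]])

```text
time_s: 1.9
position: [584.6, -45.5, 207.5]
tool_rot: [[0.485, 0.691, 0.536], [0.451, -0.723, 0.524], [0.749, -0.013, -0.662]]
ft_force: [-0.3, 0.2, 0.2]
finger_gap: 0.2
```

```bash
python3 - <<'E'
from h import *
p,R=st()
im,d=read_camera("wrist"); cv2.imwrite("pics/w2.png",im)
i2,_=read_camera("scene"); c2=cv2.resize(i2[140:260,270:400],None,fx=3.33,fy=3.33,interpolation=cv2.INTER_CUBIC)
cv2.imwrite("pics/w2s.png",np.hstack([cv2.resize(im[100:350,150:450],(360,300)),c2[:300,:433]]))
U=wcloud(d,p,R); m=(U[...,2]>110)&(U[...,2]<215)&(abs(U[...,1]+50)<14)&(U[...,0]>-75)&(U[...,0]<-20); print(m.sum(),np.median(U[m],axis=0))
print(U[60:200:12,330].round(0).tolist())
E
```

```text
t 1.9 TCPunit [-49.8 -95.5 207.5] tipunit [-31.1 -95.  190.9] psi 44.4 tilt 41.5 F [-0.31  0.2   0.23] gap 0.2 q [ 48.  56. -55. 113. -61.   0.  35.]
343 [-41.71600505 -55.02264196 199.18524217]
[[186.0, -97.0, 166.0], [270.0, -97.0, 91.0], [348.0, -97.0, 10.0], [270.0, -97.0, 47.0], [269.0, -97.0, 23.0], [266.0, -97.0, 0.0], [240.0, -97.0, 1.0], [215.0, -97.0, 1.0], [85.0, -98.0, 132.0], [31.0, -98.0, 185.0], [1.0, -98.0, 215.0], [-12.0, -98.0, 224.0]]
```

View pics/w2s.png

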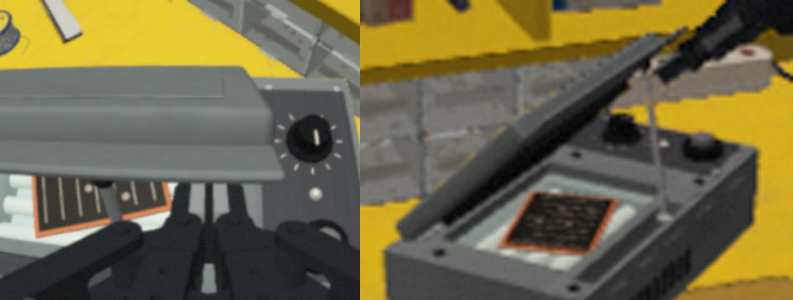

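The finger is under the lid's right part, about 30 mm right of the stay, and the stay is untouched. But joint 6 has reached its 0° limit, so I'll back out a little and use a steeper tilt of about 55°.

```bash
python3 -c "
from h import *
go((-75,-90,205),42.7,55)"
```

```text
t 2.0 TCPunit [-50.5 -95.5 207.7] tipunit [-31.8 -95.  191.2] psi 44.3 tilt 41.5 F [-0.64  0.06  0.12] gap -0.3 q [ 48.  56. -55. 113. -61.   0.  35.]
shift [-0.0248, -0.0128, -0.0814] turn [-0.0133, -0.15, 0.003]
```

apply_moves(moves=[[[-0.025,-0.013,-0.06],[0,0,0],0],[[-0.025,-0.013,-0.081],[-0.013,-0.1,0.003],0],[[-0.025,-0.013,-0.081],[-0.013,-0.15,0.003],0],[[-0.025,-0.013,-0.081],[-0.013,-0.15,0.003],0]])

```text
time_s: 2.5
position: [551.5, -69.0, 226.3]
tool_rot: [[0.603, 0.678, 0.421], [0.556, -0.735, 0.387], [0.571, 0.001, -0.821]]
ft_force: [0.7, 0.7, -1.3]
finger_gap: 0.2
```

```bash
python3 -c "
from h import *
go((-34,-82,177),42.7,55)"
```

```text
t 2.5 TCPunit [-90.1 -90.3 226.3] tipunit [-75.9 -90.4 205.8] psi 42.6 tilt 55.1 F [ 0.67  0.72 -1.29] gap 0.2 q [ 31.  40. -22. 112. -56.  18.  21.]
shift [0.0357, -0.0168, 0.0951] turn [0.0008, 0.0016, -0.0001]
```

apply_moves(moves=[[[0.012,-0.016,0.032],[0,0,0],0],[[0.024,-0.016,0.064],[0,0,0],0],[[0.036,-0.017,0.095],[0,0,0],0],[[0.036,-0.017,0.095],[0,0,0],0]])

```text
time_s: 3.0
position: [576.8, -34.0, 196.6]
tool_rot: [[0.604, 0.678, 0.42], [0.556, -0.735, 0.388], [0.571, -0.001, -0.821]]
ft_force: [-0.4, 0.2, -0.1]
finger_gap: 0.3
```

```bash
python3 -c "
from h import *
go((-34,-75,177),42.7,55)
go((-34,-12,177),42.7,55)"
```

```text
t 3.0 TCPunit [-47.9 -81.7 196.6] tipunit [-33.6 -81.7 176.1] psi 42.7 tilt 55.2 F [-0.4   0.18 -0.1 ] gap 0.3 q [ 28.  45. -26. 111. -59.  11.  22.]
shift [0.0002, -0.0135, -0.0019] turn [-0.0002, 0.0017, -0.0005]
t 3.0 TCPunit [-47.9 -81.7 196.6] tipunit [-33.6 -81.7 176.1] psi 42.7 tilt 55.2 F [-0.4   0.18 -0.1 ] gap 0.3 q [ 28.  45. -26. 111. -59.  11.  22.]
shift [0.0001, -0.1395, -0.0019] turn [-0.0002, 0.0017, -0.0005]
```

apply_moves(moves=[[[0,-0.01,0],[0,0,0],0],[[0,-0.02,0],[0,0,0],0],[[0,-0.03,0],[0,0,0],0],[[0,-0.04,0],[0,0,0],0],[[0,-0.05,0],[0,0,0],0]])

```text
time_s: 3.62
position: [559.6, -15.5, 196.7]
tool_rot: [[0.604, 0.678, 0.42], [0.556, -0.735, 0.388], [0.571, -0.001, -0.821]]
ft_force: [0.2, -0.5, 1.5]
finger_gap: -0.1
```

```bash
python3 - <<'E'
from h import *
p,R=st()
im,d=read_camera("wrist"); i2,_=read_camera("scene"); c2=cv2.resize(i2[140:260,270:400],None,fx=3.33,fy=3.33,interpolation=cv2.INTER_CUBIC)
cv2.imwrite("pics/w3s.png",np.hstack([cv2.resize(im[100:350,150:450],(360,300)),c2[:300,:433]]))
E
```

```text
t 3.62 TCPunit [-47.9 -56.5 196.7] tipunit [-33.6 -56.5 176.2] psi 42.7 tilt 55.2 F [ 0.18 -0.52  1.52] gap -0.1 q [ 31.  45. -33. 115. -62.   5.  24.]
```

View pics/w3s.png

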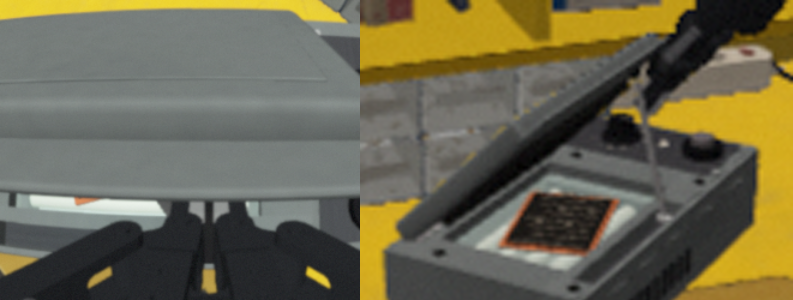

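The stay's top has moved left by about 12 mm with the finger against it. Joint 6 is shrinking, so I'll add tilt while pushing on.

```bash
python3 -c "
from h import *
go((-36,-33,173),42.7,63)"
```

```text
t 3.73 TCPunit [-47.9 -56.2 196.6] tipunit [-33.6 -56.2 176.1] psi 42.8 tilt 55.1 F [0.19 0.51 0.64] gap 0.1 q [ 31.  45. -33. 115. -62.   5.  24.]
shift [-0.0007, -0.0464, 0.0029] turn [-0.0006, -0.0872, -0.0005]
```

apply_moves(moves=[[[0,-0.009,0.001],[0,-0.025,0],0],[[0,-0.018,0.001],[0,-0.05,0],0],[[0,-0.028,0.002],[0,-0.07,0],0],[[-0.001,-0.037,0.003],[0,-0.087,0],0],[[-0.001,-0.046,0.003],[0,-0.087,0],0]])

```text
time_s: 4.35
position: [544.2, 2.7, 195.3]
tool_rot: [[0.654, 0.679, 0.333], [0.605, -0.734, 0.309], [0.454, -0.001, -0.891]]
ft_force: [0.7, -0.6, -0.1]
finger_gap: -0.1
```

```bash
python3 - <<'E'
from h import *
go((-36,-10,173),42.7,66)
i2,_=read_camera("scene"); cv2.imwrite("pics/s4.png",i2)
E
```

```text
t 4.35 TCPunit [-46.9 -32.7 195.3] tipunit [-35.5 -32.7 173. ] psi 42.8 tilt 63.0 F [ 0.68 -0.6  -0.13] gap -0.1 q [ 14.  40. -13. 115. -59.  14.  14.]
shift [0.0018, -0.0454, -0.0002] turn [-0.0007, -0.0336, 0.0006]
```

apply_moves(moves=[[[0,-0.009,0],[0,0,0],0],[[0,-0.018,0],[0,0,0],0],[[0,-0.027,0],[0,0,0],0],[[0,-0.036,0],[0,0,0],0],[[0,-0.044,0],[0,0,0],0]])

```text
time_s: 5.03
position: [528.5, 19.2, 195.2]
tool_rot: [[0.654, 0.679, 0.333], [0.604, -0.734, 0.31], [0.455, -0.001, -0.891]]
ft_force: [-0.3, 0.1, -1.0]
finger_gap: 0.5
```

```bash
cat >> h.py <<'E'
def lidang(d,p,R):
    U=wcloud(d,p,R); m=(abs(U[...,1])<100)&(U[...,2]>97)
    # lip/shell points: angle about hinge of the lid's top shell, 20 mm above underside
    x=90-U[...,0]; z=U[...,2]-93; r=np.hypot(x,z); m&=(r>60)&(r<165)&(x>0)
    q=np.c_[x[m],z[m]]; a=np.degrees(np.arctan2(q[:,1],q[:,0])-np.arcsin(np.clip(20/np.hypot(*q.T),-1,1)))
    print("lid deg (median)",np.median(a).round(1),np.percentile(a,[20,80]).round(1),len(a))
E
python3 - <<'E'
from h import *
p,R=st()
im,d=read_camera("wrist"); i2,_=read_camera("scene"); c2=cv2.resize(i2[140:260,270:400],None,fx=3.33,fy=3.33,interpolation=cv2.INTER_CUBIC)
cv2.imwrite("pics/w5s.png",np.hstack([cv2.resize(im[100:350,150:450],(360,300)),c2[:300,:433]])); lidang(d,p,R)
E
```

```text
t 5.03 TCPunit [-47.2  -9.9 195.2] tipunit [-35.9  -9.9 172.9] psi 42.9 tilt 63.0 F [-0.34  0.12 -0.98] gap 0.5 q [ 15.  40. -18. 118. -62.   9.  16.]
lid deg (median) 45.1 [44.4 45.8] 35141
```

View pics/w5s.png

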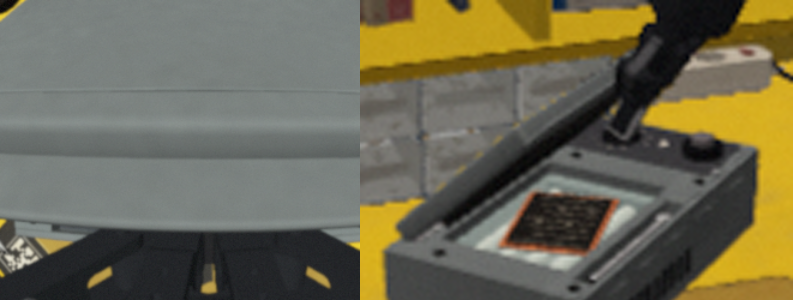

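The stay now lies flat in the groove (light rod from (590,278) to (670,215)), and the lid rests on the finger. I'll hold briefly, then slide the contact towards the fingertip.

```bash
cat >> h.py <<'E'
def plan(rows,y=-10,h=11.5,psi=42.7):
    """rows: (lid angle deg, tilt deg, s mm behind tip at lip)"""
    p,R=st()
    for th,al,s in rows:
        t,a=np.radians([th,al]); lip=np.array([90-195*np.cos(t),93+195*np.sin(t)])
        tip=lip-h*np.array([np.sin(a),np.cos(a)])+s*np.array([np.cos(a),-np.sin(a)])
        Rt=rot(psi,al); w=np.r_[O+RU@np.array([tip[0],y]),tip[1]]-25*Rt[:,2]
        print("tip",tip.round(0),(R.T@(w-p)/500).round(3).tolist(),(Ro.from_matrix(R.T@Rt).as_rotvec()/(np.pi/2)).round(3).tolist())
E
python3 -c "
from h import *
plan([(43,63,48),(42.5,63,40),(42,63,32),(41,62,25)])"
```

```text
t 5.12 TCPunit [-47.1  -9.7 195.2] tipunit [-35.8  -9.7 172.9] psi 43.0 tilt 63.0 F [-1.2   0.28 -0.16] gap 0.1 q [ 15.  40. -18. 118. -62.   9.  16.]
tip [-41. 178.] [-0.005, 0.001, -0.014] [-0.002, -0.0, 0.0]
tip [-46. 184.] [-0.008, 0.0, -0.029] [-0.002, -0.0, 0.0]
tip [-51. 190.] [-0.011, 0.0, -0.043] [-0.002, -0.0, 0.0]
tip [-56. 193.] [-0.017, 0.0, -0.055] [-0.002, 0.011, 0.0]
```

apply_moves(moves=[[[0,0,0],[0,0,0],0],[[-0.004,0,-0.014],[0,0,0],0],[[-0.007,0,-0.029],[0,0,0],0],[[-0.01,0,-0.043],[0,0,0],0],[[-0.014,0,-0.055],[0,0,0],0]])

```text
time_s: 5.75
position: [514.5, 6.4, 217.0]
tool_rot: [[0.654, 0.679, 0.333], [0.605, -0.734, 0.31], [0.455, -0.001, -0.891]]
ft_force: [-0.2, 0.1, -0.4]
finger_gap: -0.1
```

```bash
python3 - <<'E'
from h import *
p,R=st(); im,d=read_camera("wrist"); lidang(d,p,R)
plan([(39,61,25),(37,60,25),(35,59,25),(33,58,25),(31,57,25)])
E
```

```text
t 5.75 TCPunit [-66.2  -9.8 217. ] tipunit [-54.8  -9.8 194.8] psi 43.0 tilt 62.9 F [-0.22  0.11 -0.35] gap -0.1 q [ 15.  36. -14. 119. -59.  13.  15.]
lid deg (median) 42.2 [41.5 42.9] 26905
t 5.8 TCPunit [-66.6  -9.9 217.3] tipunit [-55.2  -9.9 195.1] psi 42.9 tilt 63.0 F [-1.41  0.24  0.65] gap 0.1 q [ 15.  36. -14. 119. -59.  13.  15.]
tip [-59. 188.] [-0.015, 0.0, 0.008] [-0.001, 0.022, 0.0]
tip [-63. 183.] [-0.028, 0.0, 0.014] [-0.001, 0.033, 0.0]
tip [-67. 177.] [-0.04, 0.0, 0.021] [-0.001, 0.044, 0.0]
tip [-70. 172.] [-0.052, 0.0, 0.028] [-0.001, 0.055, 0.0]
tip [-73. 166.] [-0.063, 0.0, 0.035] [-0.001, 0.066, 0.0]
```

apply_moves(moves=[[[-0.015,0,0.007],[0,0.022,0],0],[[-0.028,0,0.014],[0,0.033,0],0],[[-0.04,0,0.021],[0,0.044,0],0],[[-0.052,0,0.028],[0,0.055,0],0],[[-0.063,0,0.035],[0,0.066,0],0]])

```text
time_s: 6.42
position: [507.3, -14.1, 197.4]
tool_rot: [[0.62, 0.685, 0.382], [0.573, -0.728, 0.376], [0.536, -0.015, -0.844]]
ft_force: [-1.4, -0.7, -0.4]
finger_gap: 0.3
```

```bash
python3 - <<'E'
from h import *
p,R=st(); im,d=read_camera("wrist"); lidang(d,p,R)
plan([(29,56,24),(27,55,24),(25,54,24),(23,53,24),(21,52,24)])
E
```

```text
t 6.42 TCPunit [-85.4 -20.  197.4] tipunit [-72.  -19.5 176.3] psi 44.6 tilt 57.6 F [-1.42 -0.75 -0.38] gap 0.3 q [ 34.  43. -39. 123. -71.   0.  33.]
lid deg (median) 33.7 [33.  34.4] 28094
t 6.47 TCPunit [-86.  -20.7 196.9] tipunit [-72.7 -20.3 175.8] psi 44.5 tilt 57.6 F [-2.34 -2.28 -2.89] gap 0.2 q [ 34.  43. -39. 123. -71.   0.  33.]
tip [-77. 161.] [-0.024, -0.021, 0.021] [-0.011, 0.018, -0.001]
tip [-79. 155.] [-0.036, -0.021, 0.028] [-0.011, 0.029, -0.001]
tip [-82. 149.] [-0.047, -0.021, 0.035] [-0.011, 0.04, -0.001]
tip [-84. 143.] [-0.059, -0.021, 0.043] [-0.011, 0.051, -0.001]
tip [-86. 137.] [-0.07, -0.02, 0.052] [-0.011, 0.062, -0.001]
```

```bash
python3 - <<'E'
from h import *
plan([(32.5,60,26),(31,62,26),(29.5,64,26),(27.5,64,26),(25.5,64,26)],y=-21)
E
```

```text
t 6.47 TCPunit [-86.  -20.7 196.9] tipunit [-72.7 -20.3 175.8] psi 44.5 tilt 57.6 F [-2.34 -2.28 -2.89] gap 0.2 q [ 34.  43. -39. 123. -71.   0.  33.]
tip [-71. 170.] [-0.003, 0.001, 0.012] [-0.011, -0.027, -0.0]
tip [-75. 165.] [-0.012, 0.001, 0.016] [-0.011, -0.049, -0.0]
tip [-79. 161.] [-0.021, 0.001, 0.019] [-0.011, -0.071, 0.0]
tip [-82. 155.] [-0.033, 0.001, 0.026] [-0.011, -0.071, 0.0]
tip [-85. 149.] [-0.044, 0.001, 0.033] [-0.011, -0.071, 0.0]
```

apply_moves(moves=[[[-0.003,0.001,0.01],[-0.011,-0.027,0],0],[[-0.012,0.001,0.016],[-0.011,-0.049,0],0],[[-0.021,0.001,0.019],[-0.011,-0.071,0],0],[[-0.033,0.001,0.026],[-0.011,-0.071,0],0],[[-0.044,0.001,0.033],[-0.011,-0.071,0],0]])

```text
time_s: 7.1
position: [500.3, -21.6, 171.2]
tool_rot: [[0.66, 0.679, 0.322], [0.61, -0.734, 0.297], [0.438, 0.001, -0.899]]
ft_force: [-0.9, -0.9, -1.3]
finger_gap: -0.1
```

```bash
python3 - <<'E'
from h import *
p,R=st(); im,d=read_camera("wrist"); lidang(d,p,R)
plan([(23.5,64,26),(21.5,64,26),(19.5,64,26),(17.5,64,26),(15.5,64,26)],y=-21)
E
```

```text
t 7.1 TCPunit [-95.6 -20.8 171.2] tipunit [-84.7 -20.8 148.7] psi 42.6 tilt 64.0 F [-0.88 -0.87 -1.29] gap -0.1 q [ 25.  43. -26. 123. -73.   3.  33.]
lid deg (median) 25.7 [25.1 26.3] 43757
t 7.15 TCPunit [-96.3 -20.9 170.4] tipunit [-85.4 -20.9 148. ] psi 42.7 tilt 64.1 F [-2.22 -1.97 -2.48] gap 0.0 q [ 25.  43. -26. 123. -73.   3.  33.]
tip [-88. 142.] [-0.009, 0.0, 0.008] [0.0, 0.001, -0.0]
tip [-90. 136.] [-0.019, 0.0, 0.017] [0.0, 0.001, -0.0]
tip [-93. 130.] [-0.029, 0.0, 0.026] [0.0, 0.001, -0.0]
tip [-95. 123.] [-0.039, 0.0, 0.036] [0.0, 0.001, -0.0]
tip [-97. 117.] [-0.048, 0.0, 0.046] [0.0, 0.001, -0.0]
```

```bash
cat >> h.py <<'E'
def plany(rows,**k):
    import io,contextlib
    for th,al,s,y in rows:
        b=io.StringIO()
        with contextlib.redirect_stdout(b): plan([(th,al,s)],y=y,**k)
        print(b.getvalue().splitlines()[1])
E
python3 - <<'E'
from h import *
plany([(24,65,27,-26),(22.5,66,27,-32),(21,66,27,-38),(19.5,66,27,-44),(18,66,27,-50)])
E
```

```text
tip [-87. 143.] [-0.007, 0.01, 0.007] [0.0, -0.01, -0.0]
tip [-90. 138.] [-0.014, 0.022, 0.014] [0.0, -0.022, -0.0]
tip [-92. 134.] [-0.022, 0.034, 0.021] [0.0, -0.022, -0.0]
tip [-93. 129.] [-0.029, 0.046, 0.028] [0.0, -0.022, -0.0]
tip [-95. 124.] [-0.037, 0.058, 0.035] [0.0, -0.022, -0.0]
```

apply_moves(moves=[[[-0.007,0.01,0.007],[0,-0.01,0],0],[[-0.014,0.022,0.014],[0,-0.022,0],0],[[-0.022,0.034,0.021],[0,-0.022,0],0],[[-0.029,0.046,0.028],[0,-0.022,0],0],[[-0.037,0.058,0.035],[0,-0.022,0],0]])

```text
time_s: 7.78
position: [513.0, -50.1, 146.3]
tool_rot: [[0.672, 0.678, 0.299], [0.619, -0.735, 0.276], [0.406, -0.0, -0.914]]
ft_force: [-2.1, -0.2, -2.1]
finger_gap: 0.2
```

```bash
python3 - <<'E'
from h import *
p,R=st(); im,d=read_camera("wrist"); lidang(d,p,R)
plany([(16.5,66,27,-54),(14.5,66,27,-58),(12.5,66,27,-62),(10.5,66,27,-66),(8.5,66,27,-70)])
E
```

```text
t 7.78 TCPunit [-105.6  -50.3  146.3] tipunit [-95.4 -50.3 123.4] psi 42.7 tilt 66.0 F [-2.1  -0.23 -2.13] gap 0.2 q [ 22.  45. -16. 119. -70.   8.  33.]
lid deg (median) 17.4 [16.8 18. ] 52773
tip [-96. 119.] [-0.004, 0.006, 0.006] [0.0, 0.001, -0.001]
tip [-98. 112.] [-0.013, 0.014, 0.017] [0.0, 0.001, -0.001]
tip [-100.  106.] [-0.021, 0.022, 0.028] [0.0, 0.001, -0.001]
tip [-101.   99.] [-0.029, 0.03, 0.039] [0.0, 0.001, -0.001]
tip [-102.   92.] [-0.036, 0.038, 0.05] [0.0, 0.001, -0.001]
```

apply_moves(moves=[[[-0.005,0.006,0.007],[0,0,0],0],[[-0.013,0.014,0.017],[0,0,0],0],[[-0.021,0.022,0.028],[0,0,0],0],[[-0.029,0.03,0.039],[0,0,0],0],[[-0.036,0.038,0.05],[0,0,0],0]])

```text
time_s: 8.45
position: [521.4, -69.5, 115.0]
tool_rot: [[0.673, 0.677, 0.298], [0.618, -0.736, 0.275], [0.406, -0.0, -0.914]]
ft_force: [-2.8, 0.6, -1.0]
finger_gap: -0.1
```

```bash
python3 - <<'E'
from h import *
p,R=st(); im,d=read_camera("wrist"); lidang(d,p,R)
plany([(7.5,66,28,-72),(6,66,28,-74),(4.5,66,28,-76),(3,66,28,-78),(1.5,66,28,-80)])
E
```

```text
t 8.45 TCPunit [-112.7  -70.3  115. ] tipunit [-102.5  -70.3   92.1] psi 42.6 tilt 66.1 F [-2.83  0.62 -0.96] gap -0.1 q [ 26.  50. -21. 117. -70.   5.  37.]
lid deg (median) 7.3 [6.8 7.8] 60000
tip [-102.   88.] [-0.002, 0.003, 0.006] [0.0, 0.001, -0.002]
tip [-103.   83.] [-0.007, 0.007, 0.015] [0.0, 0.001, -0.002]
tip [-104.   78.] [-0.012, 0.011, 0.024] [0.0, 0.001, -0.002]
tip [-104.   73.] [-0.017, 0.015, 0.033] [0.0, 0.001, -0.002]
tip [-104.   68.] [-0.021, 0.019, 0.042] [0.0, 0.001, -0.002]
```

apply_moves(moves=[[[-0.003,0.003,0.008],[0,0,0],0],[[-0.007,0.007,0.017],[0,0,0],0],[[-0.011,0.011,0.026],[0,0,0],0],[[-0.015,0.015,0.035],[0,0,0],0],[[-0.019,0.018,0.044],[0,0,0],0]])

```text
time_s: 9.12
position: [527.8, -76.6, 90.1]
tool_rot: [[0.674, 0.676, 0.298], [0.618, -0.737, 0.274], [0.405, -0.0, -0.914]]
ft_force: [0.2, 0.1, -0.5]
finger_gap: 0.1
```

```bash
python3 - <<'E'
from h import *
p,R=st(); im,d=read_camera("wrist"); lidang(d,p,R)
go((-103,-82,55),42.7,66)
E
```

```text
t 9.12 TCPunit [-112.7  -79.8   90.1] tipunit [-102.6  -79.8   67.3] psi 42.6 tilt 66.1 F [ 0.23  0.11 -0.52] gap 0.1 q [ 29.  53. -25. 116. -72.   1.  40.]
lid deg (median) 1.0 [0.5 1.4] 64327
t 9.18 TCPunit [-112.7  -80.1   89.7] tipunit [-102.5  -80.1   66.9] psi 42.6 tilt 66.1 F [-0.75 -0.88 -1.26] gap 0.0 q [ 29.  54. -25. 116. -72.   1.  41.]
shift [-0.0106, 0.0039, 0.0213] turn [0.0005, 0.0011, -0.0017]
```

```bash
python3 - <<'E'
from h import *
go((-103,-86,52),42.7,69)
go((-135,-86,45),42.7,69)
E
```

```text
t 9.18 TCPunit [-112.7  -80.1   89.7] tipunit [-102.5  -80.1   66.9] psi 42.6 tilt 66.1 F [-0.75 -0.88 -1.26] gap 0.0 q [ 29.  54. -25. 116. -72.   1.  41.]
shift [-0.0103, 0.0119, 0.0269] turn [0.0004, -0.0323, -0.0018]
t 9.18 TCPunit [-112.7  -80.1   89.7] tipunit [-102.5  -80.1   66.9] psi 42.6 tilt 66.1 F [-0.75 -0.88 -1.26] gap 0.0 q [ 29.  54. -25. 116. -72.   1.  41.]
shift [-0.0745, 0.0121, 0.0137] turn [0.0004, -0.0323, -0.0018]
```

apply_moves(moves=[[[-0.003,0.003,0.006],[0,-0.01,0],0],[[-0.005,0.006,0.013],[0,-0.02,0],0],[[-0.008,0.009,0.02],[0,-0.03,0],0],[[-0.01,0.012,0.027],[0,-0.032,0],0],[[-0.04,0.012,0.022],[0,-0.032,0],0]])

```text
time_s: 9.8
position: [522.5, -89.6, 71.6]
tool_rot: [[0.686, 0.678, 0.265], [0.632, -0.735, 0.243], [0.36, 0.001, -0.933]]
ft_force: [-0.7, -0.7, -0.1]
finger_gap: 0.2
```

```bash
python3 - <<'E'
from h import *
p,R=st(); im,d=read_camera("wrist"); lidang(d,p,R)
U=wcloud(d,p,R); m=(abs(U[...,1])<90)&(U[...,0]<-82)&(U[...,0]>-103)&(U[...,2]>80); print("lip z",np.median(U[m][:,2]),m.sum())
go((-150,-100,60),42.7,75)
E
```

```text
t 9.8 TCPunit [-125.4  -85.8   71.6] tipunit [-116.4  -85.8   48.3] psi 42.6 tilt 68.9 F [-0.73 -0.66 -0.13] gap 0.2 q [ 26.  54. -19. 115. -73.   3.  41.]
lid deg (median) 0.8 [0.3 1.2] 56508
lip z 98.99981170867578 16591
t 9.85 TCPunit [-128.5  -86.4   70.9] tipunit [-119.6  -86.4   47.5] psi 42.5 tilt 69.1 F [-1.02 -3.76 -1.05] gap -0.1 q [ 27.  55. -19. 115. -73.   2.  42.]
shift [-0.0426, 0.0275, -0.0448] turn [0.0007, -0.066, -0.0023]
```

apply_moves(moves=[[[-0.07,0.02,-0.03],[0,-0.03,0],0],[[-0.1,0.03,-0.1],[0,-0.06,0],0],[[-0.1,0.03,-0.2],[0,-0.15,0],0],[[-0.1,0.03,-0.28],[0,-0.2,0],0],[[-0.1,0.03,-0.28],[0,-0.22,0],0]])

```text
time_s: 10.48
position: [459.7, -168.6, 186.0]
tool_rot: [[0.737, 0.676, 0.015], [0.675, -0.737, 0.01], [0.018, 0.002, -1.0]]
ft_force: [-0.1, 0.3, -1.6]
finger_gap: -0.0
```

```bash
python3 - <<'E'
from h import *
go((-40,-168.7,145),42.7,89)
E
```

```text
t 10.47 TCPunit [-225.2 -101.3  186. ] tipunit [-224.7 -101.3  161. ] psi 35.3 tilt 89.0 F [-0.05  0.35 -1.56] gap -0.0 q [ -2.  44.  35. 109. -41.  39.  11.]
shift [0.3693, 0.1334, 0.0388] turn [0.0015, -0.0001, -0.0023]
```

apply_moves(moves=[[[0.12,0.05,0],[0,0,0],0],[[0.24,0.1,0.01],[0,0,0],0],[[0.34,0.13,0.03],[0,0,0],0],[[0.369,0.133,0.039],[0,0,0],0],[[0.369,0.133,0.039],[0,0,0],0]])

```text
time_s: 11.1
position: [641.0, -92.2, 169.1]
tool_rot: [[0.736, 0.676, 0.014], [0.676, -0.737, 0.011], [0.017, 0.001, -1.0]]
ft_force: [-0.6, -0.9, -0.6]
finger_gap: -0.0
```

```bash
python3 - <<'E'
from h import *
p,R=st(); im,d=read_camera("wrist"); cv2.imwrite("pics/w9.png",im); U=wcloud(d,p,R)
i2,_=read_camera("scene"); c2=cv2.resize(i2[140:260,270:400],None,fx=3.33,fy=3.33,interpolation=cv2.INTER_CUBIC)
cv2.imwrite("pics/w9s.png",np.hstack([cv2.resize(im[100:350,150:450],(360,300)),c2[:300,:433]]))
m=(abs(U[...,0]+40)<22)&(abs(U[...,1]+169)<22)&(abs(U[...,2]-111)<5); print(m.sum(),U[m].mean(0).round(1), np.percentile(U[m],[2,98],axis=0).round(1))
lidang(d,p,R); go((-40,-168.7,105),42.7,89)
E
```

```text
t 11.1 TCPunit [ -40.1 -168.   169.1] tipunit [ -39.7 -168.1  144.1] psi 38.2 tilt 89.0 F [-0.64 -0.93 -0.55] gap -0.0 q [-10.  58.  39.  76. -39.  59. -12.]
838 [ -36.3 -169.6  111.6] [[ -44.4 -179.2  106.6]
 [ -28.5 -159.9  113.5]]
lid deg (median) 1.2 [0.7 1.7] 26909
t 11.2 TCPunit [ -41.5 -168.6  170.1] tipunit [ -41.1 -168.7  145.1] psi 35.1 tilt 89.0 F [-0.49  0.49  0.29] gap -0.1 q [-10.  58.  39.  76. -39.  59. -12.]
shift [0.0008, -0.0, 0.0803] turn [0.0015, -0.0, -0.0029]
```

View pics/w9s.png

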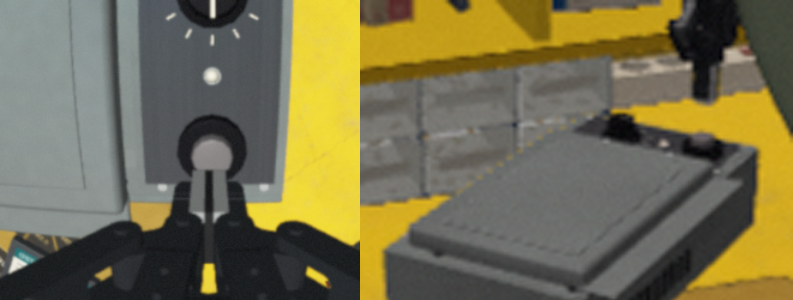

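The lid lies shut, and the closed fingertips stand over the button (centre at (210,155) in the left panel). Pressing now.

apply_moves(moves=[[[0.004,0,0.05],[0,0,0],0],[[0.004,0,0.064],[0,0,0],0],[[0.004,0,0.072],[0,0,0],0],[[0.004,0,0.077],[0,0,0],0],[[0.004,0,0.077],[0,0,0],0]])

```text
time_s: 11.82
position: [642.3, -92.3, 132.6]
tool_rot: [[0.738, 0.675, 0.015], [0.674, -0.738, 0.01], [0.018, 0.003, -1.0]]
ft_force: [-3.4, -0.9, 6.3]
finger_gap: -0.3
```

```bash
python3 - <<'E'
from h import *
p,R=st()
E
```

```text
t 11.82 TCPunit [ -39.2 -169.   132.6] tipunit [ -38.8 -169.1  107.6] psi 33.0 tilt 89.0 F [-3.39 -0.91  6.33] gap -0.3 q [-10.  61.  38.  77. -41.  55. -10.]
```

apply_moves(moves=[[[0,0,0.005],[0,0,0],0],[[0,0,0.007],[0,0,0],0],[[0,0,0.007],[0,0,0],0]])

```text
time_s: 12.2
position: [642.5, -92.4, 132.0]
tool_rot: [[0.738, 0.675, 0.017], [0.675, -0.738, 0.01], [0.019, 0.004, -1.0]]
ft_force: [-14.8, 4.6, 37.2]
finger_gap: -0.1
```

apply_moves(moves=[[[0,0,-0.03],[0,0,0],0],[[0,0,-0.12],[0,0,0],0],[[0,0,-0.22],[0,0,0],0],[[0,0,-0.25],[0,0,0],0],[[0,0,-0.25],[0,0,0],0]])

```text
time_s: 12.82
position: [640.5, -93.8, 257.5]
tool_rot: [[0.738, 0.675, 0.018], [0.675, -0.738, 0.01], [0.02, 0.005, -1.0]]
ft_force: [1.0, 0.6, -0.3]
finger_gap: 0.2
```

```bash
python3 - <<'E'
from h import *
p,R=st(); im,d=read_camera("wrist"); U=wcloud(d,p,R); lidang(d,p,R)
m=(abs(U[...,0]+40)<9)&(abs(U[...,1]+169)<9)&(abs(U[...,2]-109)<8); print("btn z",np.median(U[m][:,2]) if m.any() else None)
i2,_=read_camera("top"); c2=cv2.resize(i2[125:270,220:420],None,fx=3,fy=3,interpolation=cv2.INTER_CUBIC)
cv2.imwrite("pics/end.png",c2)
E
```

```text
t 12.82 TCPunit [ -41.5 -168.9  257.5] tipunit [ -41.  -169.   232.5] psi 29.5 tilt 88.8 F [ 0.98  0.62 -0.26] gap 0.2 q [-10.  53.  42.  70. -36.  70. -15.]
lid deg (median) 1.1 [0.7 1.7] 17782
btn z 112.19294699621094
```

View pics/end.png

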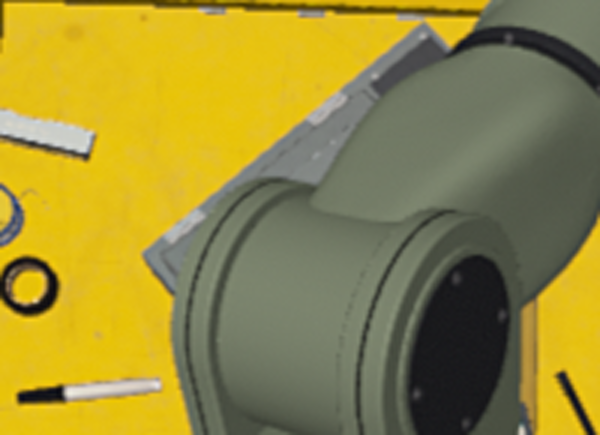

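The press reached its stop (37 N, travel about 4 mm), the button is back up, and the pen, tape and memory module are where they were. Handing in.

```bash
python3 -c "
from plant import ticket; print(ticket.finish_job())"
```

```text
the job is handed in; nothing more can be done
None
```

The job is done and handed in at about 13 s of robot time. I pushed the stay left with the closed fingers until it folded into its groove. The lid was caught on the fingers held just under it and let down slowly. I then drew the fingers out below the lip and pressed the start button straight down.

**What the last checks showed**
- **Lid:** it looks shut in the picture. My depth estimate of its angle read 0.8–1.2°, around the 1.15° limit, with a lip height of 99 mm against the 98 mm expected. I put that down to about 1° of measuring bias.
- **Stay:** the scene picture taken just after the push showed it lying in the groove. It could not be seen again once the lid was shut.
- **Button:** it was pressed to its stop. The push was harder than needed, with the wrist reading about 37 N for a moment. Its top was back at about 112 mm afterwards (111 mm expected).
- **Arm:** it stands clear of everything, about 120 mm above the button.
- **Bystanders:** the pen, tape and memory module look unmoved in the top view. The arm hid the solid-state drive there, so I did not check it again.
- **Board:** it looked in place through the open lid after the stay was pushed. I could not check it with the lid shut.

**What went wrong on the way:** joint 6 reached its 0° limit twice, once under the lid before the push and once while lowering. Both times the tool ended about 10 mm off to the right, and I corrected it with a steeper tilt. The lid estimate stayed steady through the second one.

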